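Set a telescopic ladder leg one hole shorter in its carton

TASK

The telescopic ladder leg in the carton was packed one hole too long: swing both long flaps of the carton right open, out past upright, to get at it. Pull up the leg's spring plunger, slide the outer tube section one hole towards the rubber foot, and let the pin drop fully home in that next hole. Finish while still gripping the plunger knob with the pin home, so that its retaining clip can be fitted; leave the flaps open and the things around the carton where they are.

Things in the scene. Friction and masses are not known exactly. Their poses are not given: they have to be found in the camera images.
- carton: brown shipping carton, outside 160 (x) x 360 (y) x 90 mm (z), board 4 mm, fixed. Origin: centre of its underside; x from front (robot side) to back, y along it to the end where the leg's rubber foot lies, z up. Short end flaps hang outside. The leg lies along x = 0; its foot and perforated inner tube (28 mm square, top at 44 mm) are fast in the carton. Cards beside the leg: 40 mm high.
- front_flap (a joint): angle (rad) of the long flap hinged on the upper edge of the front wall (carton x -78, z 89 mm). 0 = closed flat, grows as its free edge rises and swings out to the robot, 1.57 upright, stop 2.2; starts 0.75 to 1.1. 79 mm deep, 357 long, 3 thick; stays at any angle (1 to 1.5 N at the free edge moves it).
- back_flap (a joint): the same for the flap hinged along the upper edge of the back wall (carton x = +78 mm); it swings outwards away from the robot
- front_flap_edge (a point): middle of the free edge of the front flap
- back_flap_edge (a point): middle of the free edge of the back flap
- leg_section (a joint): position (m) of the outer tube section: 36 mm square aluminium tube, 160 mm long, top face at 48 mm, sliding along carton y on the inner tube with 3 N friction. 0 = in its first hole, grows towards the foot; holes are 30 mm apart, so the next is at 0.030. Starts up to 0.5 mm off within the pin's 1.5 mm play. Locked while the pin is in a hole.
- plunger (a joint): lift (m) of the spring plunger on top of the section. 0 = pin fully home, stop at 0.013; the pin is clear of the hole from 0.010. The spring pushes it down with 5 N at 0 and 9 N at the top. Over the solid part between holes the pin rides at about 0.010.
- knob (a point): centre of the plunger's round black pull knob, diameter 26 mm, 20 mm high (60 to 80 mm above the bench with the pin home); moves with the section and the plunger. Below it a boss of 19 mm diameter stands on the section's top face.
- next_hole (a point): centre of the mouth, in the top of the inner tube, of the hole where the pin must go: 30 mm from the start towards the foot. The holes are 13 mm wide, the pin 10 mm with a chamfered tip.
- oil_bottle: bystander: small oil bottle with a red spout, 45 mm wide and 158 mm high, standing just beyond the carton's left end (carton +y). Origin: centre of its underside.
- hex_key: bystander: hex key, 88 mm long, lying on the bench beyond the carton's right end (carton -y)
- screwdriver: bystander: screwdriver with an orange handle, 208 mm long, lying on the bench beyond the carton's left end (carton +y)

How it is judged:
By the outcome, as a careful person would: the job done as asked, in the order asked, and still so for the second after the job is handed in, while the arm keeps its last pose, push and grip.
It also fails if it takes over 51 s, if anything falls off the work surface, if the arm or the gripper's body presses on something with over 40 N, if the wrist force passes 120 N, or if a joint passes its speed limit or range.

ROBOT

A 6-joint arm with a two-finger parallel gripper is mounted at the origin on a cart in front of the work surface, level with it; the furniture and walls round the work are solid. World frame = base frame: x ahead of the robot, y to its left, z up, the work surface at z = 0. Lengths are in mm, angles in rad, forces in N, time in s.
With the tool pointing down it reaches from about 300 to 1000 mm from the base axis. Payload 5.1 kg.
Tool frame: the origin (TCP) lies between the finger pads, 19 mm behind the fingertips; this is the grasp point; z points along the fingers, y is the line along which they close (so a half turn about z gives the same grasp; the last joint's range is limited). The gripper opens to 95 mm and grips with 3 to 60 N. Pads are 20 mm wide; open, the fingers measure 119 mm over their backs; the gripper's body (75 mm by 180 mm) begins 59 mm behind the grasp point.
Start: joints at [1.083, 0.124, 1.65, -0, 1.367, -0.083], TCP at [256.012, 597.447, 233.456] pointing down, gripper open.
Joint ranges: [-2.61, 2.61], [-1.02, 2.33], [0.03, 2.71], [-1.35, 4.49], [0.32, 2.68], [-2.91, 2.91]. Speed limits (rad/s): [2.57, 2.57, 3.14, 3.14, 3.14, 3.14].

INTERFACE

Orientations are given as a unit quaternion [x, y, z, w].
In Python, from cell import * gives the robot as it stands.
- The arm moves only by the tool send_rows, never from a script. Its argument "steps" is a list of rows, each a list of 7 numbers: the shift along the tool's x, y, z normalised to -1 to 1, where 1 is 0.02 m, then the turn, a rotation vector about the tool's x, y, z normalised to -1 to 1, where 1 is 0.12 rad, then the opening, from 0 (shut) to 1 (fully open). In form: [[tx, ty, tz, ax, ay, az, hand], ...]. A call has 1 to 5 rows; each row shifts and turns the commanded pose from where the row before left it, along the tool's axes as they then stand; what a row does not reach is not made up. A row lasts 1/12 s, in which the tool goes at most 41.7 mm and 7.16 degrees, less where a joint would pass 70% of its speed; a pose out of reach is approached as far as the arm can. A call with a number of a shift or a turn outside -1 to 1 is refused whole. A call with a gripper value outside its range is refused whole. The fingers move at their own pace and stop on an object; "grip_force" is the grip in N (left out, the last holds). Time passes only in rows, so rows that do not move let the fingers close. It gives the time, the measured TCP pose, the force, the opening and the grip force at its end, in the units of the state.
- sense(): the state, without advancing time (a new reading comes with each control period).
- read_camera(name): name is "scene" or "top" or "wrist"; returns a dict with "pixels" (384x512x3 uint8, blue, green, red), "mtx" (3x3 intrinsics, pixels), "k1" (the pictures are not rectified: a ray, as slopes to the right and down, at radius r is drawn at 1 + k1 r^2 times it, then the intrinsics apply), "camera_from_world" (4x4, takes a point from world to camera coordinates). Camera axes: x right, y down, z forward; pixel columns grow to the right and rows downward; lengths in mm; the calibration is good to about 2 mm. A picture is of the moment at which its call begins. There is no depth.
- finish_job(): hands the job in; it is judged then, once.
Trained networks look in the newest picture that a camera, given by its name, has taken for a name from the list of things; names that differ only in an ending like _2 or _b are one class to them, and where a whole thing is asked for, a point or a joint stands for the part that bears it (a point fixed in the world has none). Each returns a list of dicts, best first, with "conf" (0 to 1); they miss things now and then, are a little off and sometimes report something else, mostly with a low value. They report only what shows in the picture. A call takes as long as a camera call.
- silhouettes(camera, thing): "pixels" (384x512 bool, what is visible of it) and "extent" ([left, top, right, bottom] in pixels, round what is visible of it).
- tip_of(camera, thing): "uv" ([column, row] in pixels: a listed point, or the origin of a listed thing).
The state is a dict: "clock": time; "joint_positions": joint angles; "joint_velocities": joint speeds; "effort": joint torques, N m; "eef_pos": TCP position; "ee_rot": TCP orientation; "force": force on the tool from outside, world axes, zero at the start; "moment": the same for the moment, N m; "finger_gap": opening from 0.0 (shut) to 1.0 (fully open); "gripper_force": force on a finger pad.
Only numpy, scipy, OpenCV 4.12 (cv2) and the standard library are available. Lean on these libraries where they do the work, as an engineer would, in place of code of your own. Each camera call takes 0.05 s, during which the arm holds its last target. There are 200 camera calls.

## Working session

There is one attempt and no reset: what is moved stays moved. The work goes in short steps, Python scripts to look and compute and a tool call to move; the robot and the scene stay as the last step left them, time stands still between calls to the robot, and variables do not carry over. Pictures are saved under pics/ and viewed, at most 10 in all, crops included, and the job is handed in when it is done.

Besides the shell and the picture viewer there is one more tool, called by a JSON object that holds its "name" and its "arguments". send_rows: Moves the arm, as the interface text tells. Scaled input: -1 to 1 covers 0.02 m each way for a shift and 0.12 rad each way for a turn. Its arguments: {"type":"object","properties":{"steps":{"type":"array"},"grip_force":{"type":"number"}},"required":["steps"]}

```bash
mkdir -p pics; ls; cat > h.py <<'E'
from cell import *
import numpy as np, cv2
from scipy.spatial.transform import Rotation as R
def save(n,f):
    d=read_camera(n); cv2.imwrite('pics/'+f,d['pixels']); return d
def ray(d,uv):
    K=np.array(d['mtx']);T=np.array(d['camera_from_world'])
    s=np.array([(uv[0]-K[0,2])/K[0,0],(uv[1]-K[1,2])/K[1,1]]);u=s.copy()
    for _ in range(30): u=s/(1+d['k1']*(u@u))
    Rm=T[:3,:3];o=-Rm.T@T[:3,3];v=Rm.T@np.array([u[0],u[1],1]);return o,v/np.linalg.norm(v)
def tri(rs):
    A=np.zeros((3,3));b=np.zeros(3)
    for o,v in rs:
        P=np.eye(3)-np.outer(v,v);A+=P;b+=P@o
    x=np.linalg.solve(A,b);return x,[float(np.linalg.norm((np.eye(3)-np.outer(v,v))@(x-o))) for o,v in rs]
def atz(r,z):
    o,v=r;return o+v*(z-o[2])/v[2]
def proj(d,p):
    K=np.array(d['mtx']);T=np.array(d['camera_from_world']);c=T[:3,:3]@p+T[:3,3];u=c[:2]/c[2];u=u*(1+d['k1']*(u@u))
    return u*[K[0,0],K[1,1]]+K[:2,2]
E
python3 - <<'E'
from h import *
np.set_printoptions(precision=1,suppress=True)
s=sense();print({k:s[k] for k in('clock','eef_pos','ee_rot','force','finger_gap')})
D={n:save(n,n+'0.png') for n in('scene','top','wrist')}
for t in('carton','front_flap_edge','back_flap_edge','knob','next_hole','oil_bottle','hex_key','screwdriver'):
    rs=[]
    for n in('scene','top','wrist'):
        r=tip_of(n,t)
        if r: print(t,n,[(np.array(q['uv']),round(q['conf'],2)) for q in r[:2]]); rs.append((ray(D[n],r[0]['uv'])))
    if len(rs)>1: print(t,tri(rs))
    elif rs: print(t,'z0/80',atz(rs[0],0),atz(rs[0],80))
im=np.hstack([cv2.resize(D[n]['pixels'],(400,300)) for n in('scene','top')]);cv2.imwrite('pics/a.png',np.vstack([im,np.hstack([cv2.resize(D['wrist']['pixels'],(400,300)),np.zeros((300,400,3),np.uint8)])]))
E
```

```text
pics
{'clock': 0.0, 'eef_pos': array([255.7, 596.9, 232.2]), 'ee_rot': array([ 0.2,  1. , -0. , -0. ]), 'force': array([ 0.4, -0.9, -0.1]), 'finger_gap': 0.999516931972565}
carton scene [(array([283.3, 232.1]), 0.61)]
carton top [(array([312.9, 198.4]), 0.87), (array([313.7, 202.7]), 0.39)]
carton (array([579.6,  37.8,   2.4]), [2.8725218051728283, 2.8725218051728993])
front_flap_edge scene [(array([279.5, 194.4]), 0.6)]
front_flap_edge top [(array([314.5, 199.9]), 0.58)]
front_flap_edge (array([554.1,  44.7, 149.7]), [2.219167507899911, 2.219167507899857])
back_flap_edge scene [(array([294., 190.]), 0.84)]
back_flap_edge top [(array([318.5, 171.5]), 0.82)]
back_flap_edge (array([612.1,  38. , 143.6]), [4.588413470612582, 4.58841347061258])
knob top [(array([321.9, 193.8]), 0.5)]
knob z0/80 [593.9  13.3   0. ] [578.7  22.2  80. ]
next_hole top [(array([305. , 191.9]), 0.83)]
next_hole z0/80 [599.   55.2   0. ] [583.4  60.9  80. ]
oil_bottle scene [(array([257.9, 189.4]), 0.7)]
oil_bottle top [(array([219.3, 164.3]), 0.94)]
oil_bottle (array([676.6, 274.8, -23.1]), [1.5112132282361994, 1.5112132282364523])
hex_key scene [(array([339.8, 299.6]), 0.65)]
hex_key top [(array([426.5, 215.9]), 0.65)]
hex_key (array([ 531.6, -235.6,   -4.6]), [7.904776841221601, 7.90477684122156])
screwdriver scene [(array([228.8, 180. ]), 0.51), (array([340.8, 297.7]), 0.46)]
screwdriver top [(array([190.6, 190.2]), 0.59)]
screwdriver (array([600.8, 340.2,  13.9]), [1.9283198361639797, 1.9283198361638263])
```

View pics/a.png

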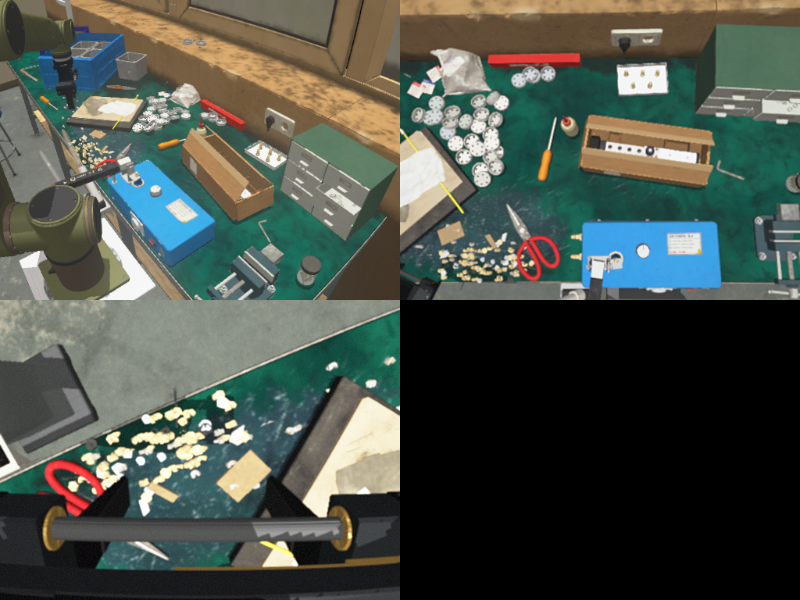

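The scene, top and wrist views show the carton with both flaps half open, the white leg inside it, and a blue machine between the robot and the carton. Next I'll look closer at the top view and fit the carton pose.

```bash
python3 - <<'E'
import cv2,numpy as np
a=cv2.imread('pics/top0.png')[125:260,205:425];b=cv2.imread('pics/scene0.png')[150:290,215:360]
cv2.imwrite('pics/b.png',np.vstack([cv2.resize(a,(792,486-186),interpolation=2)]) if 0 else cv2.resize(a,(792,486),interpolation=cv2.INTER_CUBIC))
cv2.imwrite('pics/c.png',cv2.resize(b,(600,580),interpolation=cv2.INTER_CUBIC))
E
```

```text
(no output)
```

View pics/b.png

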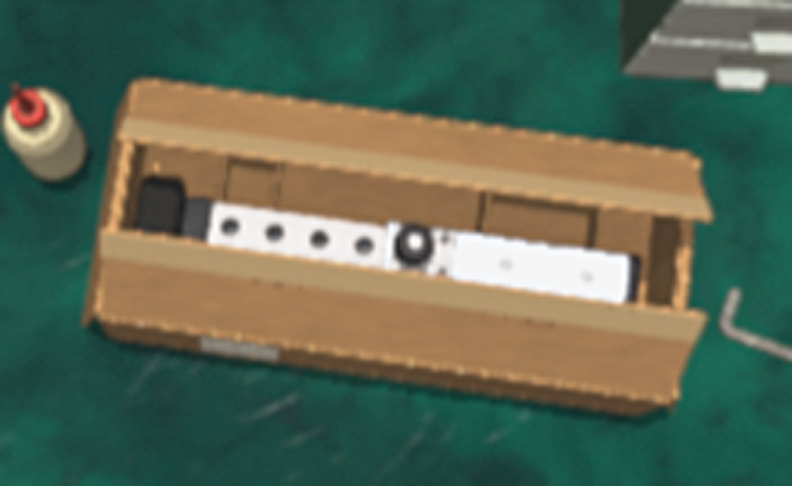

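View pics/c.png

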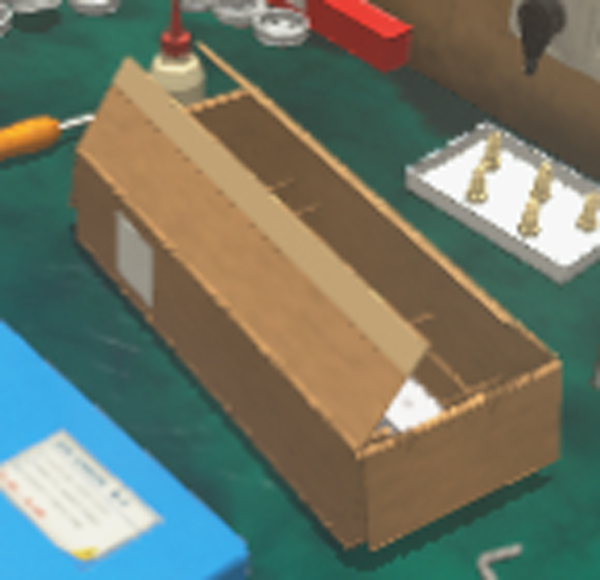

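Top view crop: the carton is tilted a few degrees, with the knob at about (320,193) and the next hole at about (306,193). Scene crop: the front flap's free-edge corners are at about (246,164) and (318,234). I'll fit pose and flap angles from these points.

```bash
cat > fit.py <<'E'
from h import *
from scipy.optimize import least_squares
np.set_printoptions(precision=2,suppress=True)
D={n:read_camera(n) for n in('scene','top')}
T=lambda u,v:('top',(205+u/3.6,125+v/3.6)); S=lambda u,v:('scene',(215+u/4.138,150+v/4.143))
def fe(a,y,L=79): return (-78+L*np.cos(a),y,89+L*np.sin(a))
def be(a,y,L=79): return (78-L*np.cos(a),y,89+L*np.sin(a))
obs=[(lambda f,b:fe(f,178),T(103,235)),(lambda f,b:fe(f,-178),T(706,316)),(lambda f,b:fe(f,178),S(128,58)),(lambda f,b:fe(f,-178),S(428,347)),
(lambda f,b:fe(0,178,0),T(92,322)),(lambda f,b:fe(0,-178,0),T(678,405)),(lambda f,b:fe(0,-178,0),S(365,450)),(lambda f,b:fe(0,178,0),S(78,150)),
(lambda f,b:be(b,178),T(122,138)),(lambda f,b:be(b,-178),T(710,218)),(lambda f,b:be(b,178),S(200,45)),
(lambda f,b:be(0,178,0),T(135,80)),(lambda f,b:be(0,-178,0),T(697,155)),
(lambda f,b:(80,-180,90),S(560,362)),(lambda f,b:(80,-180,0),S(560,465)),(lambda f,b:(-80,-180,0),S(362,548))]
def w(p,q):
    c,s=np.cos(p[2]),np.sin(p[2]);return np.array([p[0]+c*q[0]-s*q[1],p[1]+s*q[0]+c*q[1],q[2]])
def res(p): return np.concatenate([proj(D[n],w(p,np.array(g(p[3],p[4]))))-uv for g,(n,uv) in obs])
if __name__=='__main__':
    r=least_squares(res,[580,38,-.1,.9,.9],loss='soft_l1');p=r.x;print(p);print(res(p).reshape(-1,2))
    for n,uv in [T(413,245)]:
        k=atz(ray(D[n],uv),80);print('knob z80',k)
    h=atz(ray(D['top'],T(364,245)[1]),44);print('hole',h, 'knob axis pred', [w(p,np.array([0,y,80])) for y in (0,)])
    c,s=np.cos(p[2]),np.sin(p[2])
    for q in (k,h): d=q[:2]-p[:2];print('in carton',[c*d[0]+s*d[1],-s*d[0]+c*d[1]])
    for t in('front_flap','back_flap'):
        for n in D:
            x=silhouettes(n,t); print(t,n,x and (x[0]['extent'],x[0]['conf']))
E
python3 fit.py
```

```text
[584.06  35.74  -0.15   1.01   0.83]
[[ 0.62 -0.44]
 [ 1.14  0.17]
 [-0.66 -0.97]
 [ 0.54 -0.8 ]
 [ 3.57 -0.92]
 [-1.38 -1.76]
 [-0.64  0.22]
 [-0.41 -1.  ]
 [ 0.07  0.25]
 [ 1.19  0.02]
 [-0.89 -0.77]
 [ 2.05  0.85]
 [-0.72  0.19]
 [ 0.94 -0.88]
 [-4.3  -2.08]
 [-3.08  1.04]]
knob z80 [580.47  27.17  80.  ]
hole [587.59  55.74  44.  ] knob axis pred [array([584.06,  35.74,  80.  ])]
in carton [np.float64(-2.3156533903186105), np.float64(-9.00729294032107)]
in carton [np.float64(0.5986584165633242), np.float64(20.299363069518062)]
front_flap scene ([234.6, 162.9, 319.5, 259.5], 0.63)
front_flap top ([240.8, 171.5, 311.2, 201.3], 0.6)
back_flap scene ([272.6, 166.1, 339.8, 233.8], 0.5)
back_flap top ([241.0, 154.5, 403.2, 185.0], 0.75)
```

```bash
cat > go.py <<'E'
# usage: go.py cx cy z : shift to carton-frame point, in tool-axis units (1=20mm), with tool yaw aligned to carton y
import sys;from h import *
np.set_printoptions(precision=3,suppress=True)
C=np.array([584.06,35.74]);yaw=-.15
cx,cy,z=map(float,sys.argv[1:4])
s=sense();Rt=R.from_quat(s['ee_rot']);c,n=np.cos(yaw),np.sin(yaw);M=np.array([[c,-n],[n,c]])
t=np.r_[C+M@[cx,cy],z]
p=np.array(s['eef_pos']);print('clock',s['clock'],'p',p,'carton',M.T@(p[:2]-C),'F',s['force'],'gap',s['finger_gap'])
m=Rt.as_matrix();print('axes',m.T, 'j',s['joint_positions'])
print('tool shift units now',m.T@(t-p)/20)
for sg in (1,-1):
    y=sg*np.r_[M@[0,1],0];zt=np.array([0,0,-1.]);g=np.column_stack([np.cross(y,zt),y,zt])
    rv=(Rt.inv()*R.from_matrix(g)).as_rotvec();print(sg,'rot units',rv/.12,'shift after',g.T@(t-p)/20)
E
python3 go.py -5 40 250
```

```text
clock 1.65 p [256.022 597.441 233.457] carton [-408.294  506.372] F [-0.421  0.011  0.068] gap 1.001923512297684
axes [[-0.919  0.394 -0.   ]
 [ 0.394  0.919 -0.   ]
 [ 0.    -0.    -1.   ]] j [ 1.083  0.124  1.65  -0.     1.368 -0.083]
tool shift units now [-25.39  -17.484  -0.827]
1 rot units [-0.     0.    -2.123] shift after [-20.165 -23.319  -0.827]
-1 rot units [ 0.     0.    24.057] shift after [20.165 23.319 -0.827]
```

{"name": "send_rows", "arguments": {"steps": [[-1,0,-0.3,0,0,-0.7,0],[-1,0,-0.3,0,0,-0.7,0],[-1,0,-0.3,0,0,-0.72,0],[-1,-0.5,0,0,0,0,0],[-1,-0.5,0,0,0,0,0]]}}

```text
clock: 2.07
eef_pos: [350.3, 552.8, 252.1]
ee_rot: [0.075, 0.997, 0.0, 0.0]
force: [1.0, -0.2, -0.0]
finger_gap: 0.712
gripper_force: 0.0
```

{"name": "send_rows", "arguments": {"steps": [[-1,-1,0,0,0,0,0],[-1,-1,0,0,0,0,0],[-1,-1,0,0,0,0,0],[-1,-1,0,0,0,0,0],[-1,-1,0,0,0,0,0]]}}

```text
clock: 2.48
eef_pos: [433.9, 437.8, 251.5]
ee_rot: [0.075, 0.997, 0.0, 0.0]
force: [0.2, 0.5, -0.9]
finger_gap: 0.354
gripper_force: 0.0
```

{"name": "send_rows", "arguments": {"steps": [[-1,-1,0,0,0,0,0],[-1,-1,0,0,0,0,0],[-1,-1,0,0,0,0,0],[-1,-1,0,0,0,0,0],[-1,-1,0,0,0,0,0]]}}

```text
clock: 2.9
eef_pos: [517.8, 323.9, 251.6]
ee_rot: [0.075, 0.997, 0.0, 0.0]
force: [1.0, -0.0, 0.2]
finger_gap: 0.025
gripper_force: 0.0
```

```bash
python3 go.py -5 40 250
```

```text
clock 2.9 p [517.82  323.888 251.592] carton [-108.556  275.014] F [ 1.049 -0.024  0.245] gap 0.02450078887268514
axes [[-0.989  0.15  -0.   ]
 [ 0.15   0.989  0.   ]
 [ 0.     0.    -1.   ]] j [ 0.471  0.028  1.722  0.     1.392 -0.949]
tool shift units now [ -5.183 -11.749   0.079]
1 rot units [ 0.002  0.002 -0.003] shift after [ -5.178 -11.751   0.08 ]
-1 rot units [ 0.003 -0.002 26.177] shift after [ 5.178 11.751  0.08 ]
```

{"name": "send_rows", "arguments": {"steps": [[-1,-1,0,0,0,0,0],[-1,-1,0,0,0,0,0],[-1,-1,0,0,0,0,0],[-1,-1,0,0,0,0,0],[-1,-1,0,0,0,0,0]]}}

```text
clock: 3.32
eef_pos: [601.7, 210.0, 251.6]
ee_rot: [0.075, 0.997, 0.0, 0.0]
force: [1.5, 0.0, -0.5]
finger_gap: 0.003
gripper_force: 0.0
```

{"name": "send_rows", "arguments": {"steps": [[-0.2,-1,0,0,0,0,0],[0,-1,0,0,0,0,0],[0,-1,0,0,0,0,0],[0,-1,0,0,0,0,0],[0,-1,0,0,0,0,0]]}}

```text
clock: 3.73
eef_pos: [589.9, 110.7, 251.4]
ee_rot: [0.075, 0.997, -0.0, -0.0]
force: [-0.1, -0.4, 0.2]
finger_gap: 0.007
gripper_force: 0.0
```

{"name": "send_rows", "arguments": {"steps": [[0,-1,0,0,0,0,0],[0,-0.75,0,0,0,0,0],[0,0,0,0,0,0,0]]}}

```text
clock: 3.98
eef_pos: [584.6, 74.9, 251.6]
ee_rot: [0.076, 0.997, -0.0, 0.0]
force: [1.1, 1.2, -0.7]
finger_gap: 0.004
gripper_force: 0.0
```

```bash
python3 go.py -5 40 129; python3 - <<'E'
from h import *
np.set_printoptions(precision=1,suppress=True)
d=save('wrist','w1.png')
for t in ('knob','next_hole','front_flap_edge','back_flap_edge'):
    r=tip_of('wrist',t); print(t,r and (np.array(r[0]['uv']),r[0]['conf'],'z80',atz(ray(d,r[0]['uv']),80),'z44',atz(ray(d,r[0]['uv']),44),'z150',atz(ray(d,r[0]['uv']),150)))
E
```

```text
clock 3.9833 p [584.562  74.944 251.591] carton [-5.362 38.839] F [ 1.115  1.198 -0.691] gap 0.004303310436976445
axes [[-0.988  0.152 -0.   ]
 [ 0.152  0.988 -0.001]
 [ 0.    -0.001 -1.   ]] j [ 0.037 -0.02   1.769 -0.001  1.392 -1.381]
tool shift units now [-0.016  0.063  6.13 ]
1 rot units [-0.006  0.002 -0.025] shift after [-0.018  0.058  6.13 ]
-1 rot units [ 0.003  0.01  26.155] shift after [ 0.018 -0.058  6.13 ]
knob []
next_hole (array([236.9, 180.7]), 0.84, 'z80', array([581.8,  60.8,  80. ]), 'z44', array([589.7,  57.9,  44. ]), 'z150', array([566.3,  66.4, 150. ]))
front_flap_edge (array([206. , 168.7]), 0.78, 'z80', array([565.5,  33.3,  80. ]), 'z44', array([571.7,  27.4,  44. ]), 'z150', array([553.7,  44.9, 150. ]))
back_flap_edge (array([212.3, 238.7]), 0.63, 'z80', array([637.7,  26.1,  80. ]), 'z44', array([651.9,  19.3,  44. ]), 'z150', array([610.1,  39.3, 150. ]))
```

View pics/w1.png

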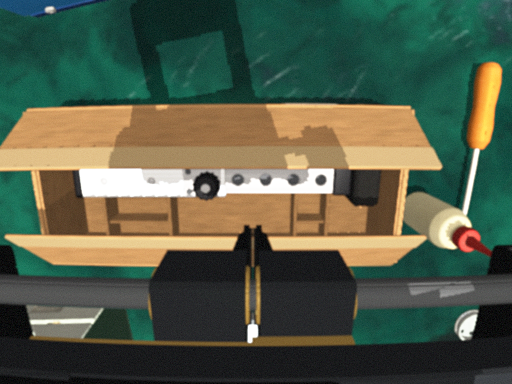

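Wrist view: knob at (206,185), next hole at (238,180), both flaps tilted inwards, gripper aligned with the carton. Before going down I'll check where the camera sits on the gripper.

```bash
python3 - <<'E'
from h import *
np.set_printoptions(precision=1,suppress=True)
d=read_camera('wrist');o,_=ray(d,(0,0));print('cam',o)
r=[ray(d,(206,185)),ray(read_camera('top'),(319.7,193.))];print('knob',tri(r),[atz(q,80) for q in r])
E
```

```text
cam [511.2  89.3 401.7]
knob (array([596.8,  19.8,   4.1]), [1.7381497110075654, 1.7381497110077062]) [array([581.8,  33.5,  80. ]), array([580.6,  27.2,  80. ])]
```

{"name": "send_rows", "arguments": {"steps": [[0,0,1,0,0,0,0],[0,0,1,0,0,0,0],[0,0,1,0,0,0,0],[0,0,1,0,0,0,0],[0,0,1,0,0,0,0]]}}

```text
clock: 4.75
eef_pos: [584.8, 77.8, 150.6]
ee_rot: [0.075, 0.997, 0.0, 0.0]
force: [0.2, 0.3, 0.0]
finger_gap: 0.006
gripper_force: 0.0
```

{"name": "send_rows", "arguments": {"steps": [[0,0,1,0,0,0,0],[0,0,0.1,0,0,0,0],[0.5,0,0,0,0,0,0],[0.5,0,0,0,0,0,0]]}}

```text
clock: 5.08
eef_pos: [565.8, 80.4, 130.9]
ee_rot: [0.075, 0.997, 0.0, 0.002]
force: [4.6, -1.6, 4.0]
finger_gap: 0.001
gripper_force: 2.0
```

{"name": "send_rows", "arguments": {"steps": [[0.5,0,0,0,0,0,0],[0.5,0,0,0,0,0,0],[0.5,0,0,0,0,0,0],[0.5,0,0,0,0,0,0]]}}

```text
clock: 5.42
eef_pos: [525.1, 86.4, 130.6]
ee_rot: [0.075, 0.997, 0.0, 0.001]
force: [7.0, -0.9, 1.2]
finger_gap: 0.006
gripper_force: 3.4
```

{"name": "send_rows", "arguments": {"steps": [[0.4,0,0,0,0,0,0],[0.35,0,0,0,0,0,0],[0,0,0,0,0,0,0]]}}

```text
clock: 5.67
eef_pos: [510.5, 88.5, 130.4]
ee_rot: [0.075, 0.997, -0.0, 0.002]
force: [3.7, -0.4, 3.2]
finger_gap: 0.008
gripper_force: 2.0
```

```bash
python3 go.py 0 40 129; python3 - <<'E'
from h import *
save('scene','s2.png'); im=cv2.imread('pics/s2.png')[100:300,160:400];cv2.imwrite('pics/s2c.png',cv2.resize(im,(720,600)))
E
```

```text
clock 5.6667 p [510.462  88.501 130.44 ] carton [-80.656  41.17 ] F [ 3.7   -0.39   3.185] gap 0.008452657629540951
axes [[-0.989  0.149 -0.004]
 [ 0.149  0.989  0.   ]
 [ 0.004 -0.    -1.   ]] j [ 0.068 -0.083  2.04  -0.001  1.181 -1.352]
tool shift units now [-4.032 -0.059  0.087]
1 rot units [0.002 0.031 0.   ] shift after [-4.033 -0.059  0.072]
-1 rot units [ -0.049   0.004 -26.179] shift after [4.033 0.059 0.072]
```

View pics/s2c.png

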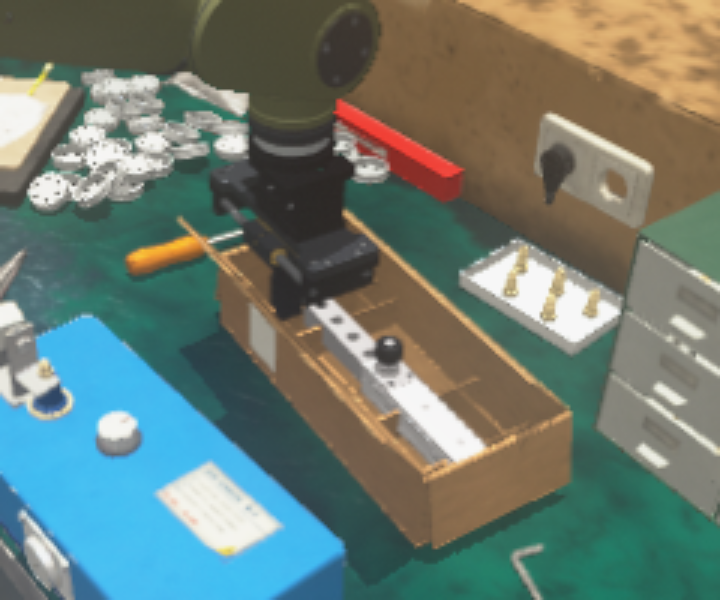

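The front flap has swung out past upright (edge-on, free corner near (180,220) in the crop), and the leg and knob are exposed. I'll nudge it a little further, then sweep the back flap.

{"name": "send_rows", "arguments": {"steps": [[0.15,0,0,0,0,0,0],[-0.7,0,0,0,0,0,0],[-1,0,0,0,0,0,0],[-1,0,0,0,0,0,0],[-1,0,0,0,0,0,0]]}}

```text
clock: 6.13
eef_pos: [579.7, 77.9, 128.3]
ee_rot: [0.075, 0.997, -0.0, -0.002]
force: [-0.4, -0.5, -0.6]
finger_gap: 0.0
gripper_force: 0.0
```

{"name": "send_rows", "arguments": {"steps": [[-0.6,0,0,0,0,0,0],[-0.5,0,0,0,0,0,0],[-0.5,0,0,0,0,0,0],[-0.5,0,0,0,0,0,0],[-0.5,0,0,0,0,0,0]]}}

```text
clock: 6.55
eef_pos: [631.2, 70.3, 128.9]
ee_rot: [0.075, 0.997, 0.0, -0.002]
force: [-1.7, 1.4, 2.0]
finger_gap: 0.007
gripper_force: 1.3
```

{"name": "send_rows", "arguments": {"steps": [[-0.5,0,0,0,0,0,0],[-0.5,0,0,0,0,0,0],[-0.5,0,0,0,0,0,0],[-0.5,0,0,0,0,0,0],[-0.4,0,0,0,0,0,0]]}}

```text
clock: 6.97
eef_pos: [672.7, 63.7, 127.4]
ee_rot: [0.075, 0.997, 0.0, -0.012]
force: [-40.5, 3.9, 22.7]
finger_gap: 0.006
gripper_force: 23.4
```

```bash
python3 go.py 83 40 129|head -3
```

```text
clock 6.9667 p [672.697  63.708 127.438] carton [83.462 40.899] F [-40.507   3.948  22.729] gap 0.005960452916805255
axes [[-0.988  0.15   0.024]
 [ 0.15   0.989 -0.002]
```

The back flap is hard on its stop, so I'll back off at once and go up to look.

{"name": "send_rows", "arguments": {"steps": [[0.6,0,0,0,0,0,0],[1,0,-0.8,0,0,0,0.3],[1,0,-1,0,0,0,0.6],[1,-0.8,-1,0,0,0,0.8],[0.6,-0.8,-1,0,0,0,0.8]]}}

```text
clock: 7.38
eef_pos: [590.7, 44.1, 205.5]
ee_rot: [0.074, 0.997, -0.0, -0.001]
force: [0.0, 0.5, 0.7]
finger_gap: 0.227
gripper_force: 0.0
```

{"name": "send_rows", "arguments": {"steps": [[0,-0.8,-0.5,0,0,0,0.8],[0,0,0,0,0,0,0.8]]}}

```text
clock: 7.55
eef_pos: [591.0, 25.9, 219.2]
ee_rot: [0.076, 0.997, -0.0, 0.003]
force: [1.0, 0.0, 0.1]
finger_gap: 0.369
gripper_force: 0.0
```

```bash
python3 go.py -2 -8 100; python3 - <<'E'
from h import *
np.set_printoptions(precision=1,suppress=True)
D={n:read_camera(n) for n in('scene','top','wrist')}
for t in ('knob','next_hole','front_flap_edge','back_flap_edge'):
    rs=[]
    for n in D:
        r=tip_of(n,t)
        if r: q=ray(D[n],r[0]['uv']);print(t,n,np.array(r[0]['uv']),round(r[0]['conf'],2),atz(q,80 if t=='knob' else 44));rs.append(q)
    if len(rs)>1:print(tri(rs))
im=np.hstack([cv2.resize(D['wrist']['pixels'],(400,300)),cv2.resize(D['top']['pixels'][110:272,205:421],(400,300))]);cv2.imwrite('pics/w3.png',im)
E
```

```text
clock 7.55 p [591.021  25.901 219.238] carton [ 8.353 -8.689] F [1.011 0.036 0.14 ] gap 0.36854469085632763
axes [[-0.988  0.152 -0.007]
 [ 0.152  0.988 -0.   ]
 [ 0.007 -0.001 -1.   ]] j [-0.046  0.001  1.803 -0.001  1.331 -1.465]
tool shift units now [0.559 0.036 5.958]
1 rot units [-0.003  0.058 -0.018] shift after [0.518 0.034 5.962]
-1 rot units [ 0.09   0.005 26.162] shift after [-0.518 -0.034  5.962]
knob scene [292.1 214.7] 0.63 [584.8  17.3  80. ]
knob wrist [252.6 179.6] 0.59 [580.7  30.   80. ]
(array([587. ,  26.5,  71.6]), [5.374404558831516, 5.374404558831689])
next_hole scene [283.2 217.3] 0.8 [587.5  54.5  44. ]
next_hole top [304.1 192.3] 0.89 [589.5  60.5  44. ]
next_hole wrist [282.9 173.7] 0.68 [587.4  58.6  44. ]
(array([590.1,  59.1,  39. ]), [1.4988282734771414, 1.0502703111328011, 1.5693727294279858])
front_flap_edge scene [247.  205.5] 0.62 [538.5 163.8  44. ]
front_flap_edge top [305.5 244.3] 0.66 [465.8  59.7  44. ]
front_flap_edge wrist [274.4   5.5] 0.8 [437.2  71.1  44. ]
(array([460.3,  64.3, 144.5]), [1.2802769028407812, 2.8989028068133957, 3.575710056331779])
back_flap_edge scene [322.5 175.3] 0.89 [839.8 132.5  44. ]
```

View pics/w3.png

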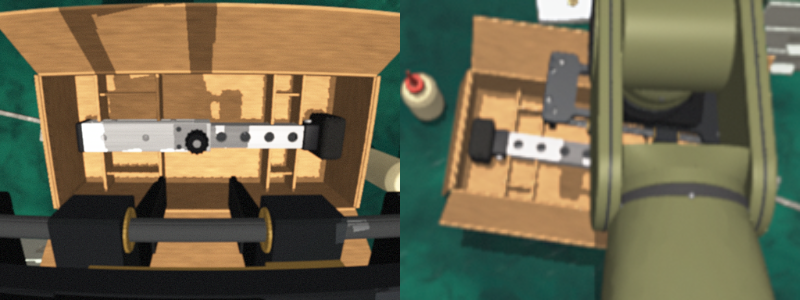

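Both flaps stand well out: the front edge triangulates to carton x of about -126 and z of about 144. Knob at about (584,29) from the wrist view at (252,180), which sits 30 mm from the hole at (589,59), as it should. Going down over the knob.

{"name": "send_rows", "arguments": {"steps": [[0.37,0.12,1,0,0.05,0,0.6],[0,0,1,0,0,0,0.6],[0,0,1,0,0,0,0.6],[0,0,1,0,0,0,0.6],[0,0,1,0,0,0,0.6]]}}

```text
clock: 8.72
eef_pos: [582.1, 31.5, 114.8]
ee_rot: [0.075, 0.997, 0.0, -0.003]
force: [0.3, 0.3, -0.5]
finger_gap: 0.603
gripper_force: 0.0
```

```bash
python3 go.py 0.5 -6.3 72; python3 - <<'E'
from h import *
d=save('wrist','w4.png')
r=tip_of('wrist','knob');print(r and (r[0]['uv'],r[0]['conf'],atz(ray(d,r[0]['uv']),70)))
E
```

```text
clock 8.7167 p [582.064  31.453 114.83 ] carton [-1.333 -4.538] F [ 0.251  0.331 -0.466] gap 0.6033260810537965
axes [[-0.989  0.15   0.005]
 [ 0.15   0.989  0.   ]
 [-0.005  0.001 -1.   ]] j [-0.038  0.084  1.902  0.001  1.161 -1.459]
tool shift units now [-0.103 -0.088  2.141]
1 rot units [ 0.001 -0.044 -0.004] shift after [-0.092 -0.088  2.142]
-1 rot units [-0.07  -0.001 26.176] shift after [0.092 0.088 2.142]
([248.4, 231.4], 0.59, array([583.55842253,  29.37074847,  70.        ]))
```

View pics/w4.png

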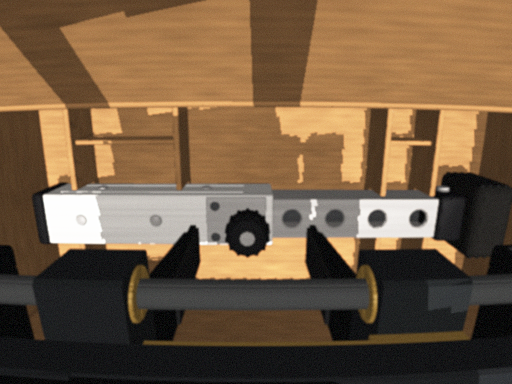

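The knob at (248,231) lies between the fingers, and a second measurement gives (583.6, 29.4). I'll go down and grip.

{"name": "send_rows", "arguments": {"steps": [[-0.09,-0.1,0.7,0,-0.04,0,0.6],[0,0,0.8,0,0,0,0.6],[0,0,0.6,0,0,0,0.6],[0,0,0,0,0,0,0.6]]}}

```text
clock: 9.15
eef_pos: [582.0, 29.3, 71.6]
ee_rot: [0.075, 0.997, -0.0, -0.002]
force: [0.1, -0.4, -0.1]
finger_gap: 0.603
gripper_force: 0.0
```

{"name": "send_rows", "arguments": {"steps": [[0,0,0,0,0,0,0.1],[0,0,0,0,0,0,0.1],[0,0,0,0,0,0,0.1],[0,0,0,0,0,0,0.1],[0,0,0,0,0,0,0.1]], "grip_force": 35}}

```text
clock: 9.57
eef_pos: [583.9, 29.2, 74.3]
ee_rot: [0.075, 0.997, 0.0, 0.0]
force: [-0.5, -0.5, 0.2]
finger_gap: 0.306
gripper_force: 0.0
```

{"name": "send_rows", "arguments": {"steps": [[0,0,0,0,0,0,0.1],[0,0,0,0,0,0,0.1],[0,0,0,0,0,0,0.1]]}}

```text
clock: 9.82
eef_pos: [583.9, 28.9, 74.3]
ee_rot: [0.075, 0.997, -0.0, -0.0]
force: [-0.4, -1.9, 3.2]
finger_gap: 0.261
gripper_force: 35.0
```

```bash
python3 go.py 0.5 -6.3 86
```

```text
clock 9.8167 p [583.863  28.898  74.268] carton [ 0.828 -6.795] F [-0.388 -1.943  3.21 ] gap 0.2608926586607792
axes [[-0.989  0.15  -0.   ]
 [ 0.15   0.989 -0.001]
 [-0.    -0.001 -1.   ]] j [-0.042  0.133  1.924 -0.001  1.085 -1.462]
tool shift units now [ 0.016  0.024 -0.587]
1 rot units [-0.004  0.    -0.003] shift after [ 0.016  0.025 -0.587]
-1 rot units [ 0.     0.007 26.177] shift after [-0.016 -0.025 -0.587]
```

{"name": "send_rows", "arguments": {"steps": [[0,0,-0.3,0,0,0,0.1],[0,0,-0.3,0,0,0,0.1],[0,0,0,0,0,0,0.1]]}}

```text
clock: 10.07
eef_pos: [583.6, 28.9, 85.0]
ee_rot: [0.075, 0.997, -0.0, -0.0]
force: [5.6, -2.4, -8.3]
finger_gap: 0.262
gripper_force: 35.0
```

{"name": "send_rows", "arguments": {"steps": [[0,0,-0.04,0,0,0,0.1],[0,0.3,0,0,0,0,0.1],[0,0.4,0,0,0,0,0.1]]}}

```text
clock: 10.32
eef_pos: [585.4, 41.9, 84.7]
ee_rot: [0.075, 0.997, -0.001, -0.0]
force: [6.2, -4.8, -7.7]
finger_gap: 0.264
gripper_force: 35.0
```

{"name": "send_rows", "arguments": {"steps": [[0,0.3,0,0,0,0,0.1],[0,0.3,0,0,0,0,0.1],[0,0.2,0,0,0,0,0.1],[0,0,0,0,0,0,0.1]]}}

```text
clock: 10.65
eef_pos: [588.1, 58.9, 84.7]
ee_rot: [0.075, 0.997, -0.0, -0.0]
force: [6.9, -1.4, -8.4]
finger_gap: 0.262
gripper_force: 35.0
```

```bash
python3 go.py 0.8 23.2 74.3
```

```text
clock 10.65 p [588.091  58.946  84.691] carton [ 0.518 23.547] F [ 6.865 -1.404 -8.423] gap 0.2615113636621167
axes [[-0.989  0.149  0.   ]
 [ 0.149  0.989 -0.001]
 [-0.    -0.    -1.   ]] j [ 0.009  0.133  1.904 -0.001  1.105 -1.411]
tool shift units now [-0.014 -0.017  0.52 ]
1 rot units [-0.004 -0.002  0.   ] shift after [-0.014 -0.017  0.52 ]
-1 rot units [  0.002  -0.007 -26.179] shift after [0.014 0.017 0.52 ]
```

{"name": "send_rows", "arguments": {"steps": [[0,0,0.25,0,0,0,0.1],[0,0,0.25,0,0,0,0.1],[0,0,0.1,0,0,0,0.1],[0,0,0,0,0,0,0.1]]}}

```text
clock: 10.98
eef_pos: [588.2, 58.9, 74.3]
ee_rot: [0.075, 0.997, 0.0, -0.0]
force: [3.7, -0.7, -2.6]
finger_gap: 0.258
gripper_force: 35.0
```

```bash
python3 go.py 0.8 23.2 74.3|head -1
```

```text
clock 10.9833 p [588.241  58.868  74.333] carton [ 0.678 23.493] F [ 3.688 -0.679 -2.56 ] gap 0.25753335751390927
```

{"name": "send_rows", "arguments": {"steps": [[0,0,0.06,0,0,0,0.1],[0,0,0.04,0,0,0,0.1],[0,0,0,0,0,0,0.1]]}}

```text
clock: 11.23
eef_pos: [588.5, 58.9, 74.2]
ee_rot: [0.075, 0.997, 0.0, -0.0]
force: [-1.0, -1.4, 6.5]
finger_gap: 0.264
gripper_force: 35.0
```

```bash
python3 go.py 0.8 23.2 74.3|head -1
```

```text
clock 11.2333 p [588.469  58.861  74.237] carton [ 0.905 23.521] F [-1.025 -1.384  6.523] gap 0.263691734457313
```

The pin is on a hard stop at the starting height: pressing 2 mm further moved the tool 0.1 mm while the force rose about 9 N. One last look before handing in.

```bash
python3 - <<'E'
from h import *
D={n:read_camera(n)['pixels'] for n in('scene','wrist')}
cv2.imwrite('pics/f.png',np.hstack([cv2.resize(D['scene'][120:300,180:420],(400,300)),cv2.resize(D['wrist'],(400,300))]))
E
```

```text
(no output)
```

View pics/f.png

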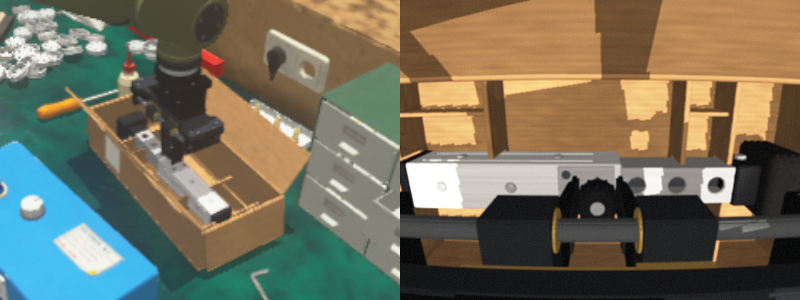

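The knob is held between the fingers, three holes now show instead of four, both flaps are open, and the bottle, screwdriver and hex key have not moved. Handing in.

```bash
python3 -c "
from cell import *
print(finish_job())"
```

```text
the job is handed in; nothing more can be done
None
```

The job is handed in: both flaps are open past upright, the section is one hole nearer the foot with the pin home by height and force, and the knob is still gripped; the one blemish is that the fingers pushed the back flap onto its stop at about 40 N sideways (about 46 N in all) before I backed off.

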